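# Press the plug of a filter holder home in a sprung screw press

## Task

The steel filter holder waits in the pulled-out carriage of the small bench press, its plug still standing proud on the O-ring. Slide the carriage fully home, then take the crank by its loose black sleeve and wind clockwise (seen from above) until the plug is down and you feel it bear solidly, press firmly there for a moment but not so hard that the filter inside cracks, and wind the crank back. The press is sprung: keep hold of the sleeve the whole way, and let go only when the handle is back at its rest stop; leave the carriage in and do not disturb the other things on the bench.

Things in the scene. Friction and masses are not known exactly. Their poses are not given: they have to be found in the camera images.
- press: grey C-frame bench press, fixed to the table: base 200 x 100 x 22 mm, head up to 164 mm. Origin on the table top under the vertical ram and crank axis. Its x axis points from the ram to the column; the carriage comes out on the other side, to -x; z up. The base reaches from 115 mm in front (-x) of the origin to 85 mm behind it
- carriage (a joint): slide of the loading carriage, m: 0 = pulled out (start), 0.075 = fully home against its stop, nest exactly under the ram. It slides along the press's +x, needs about 2 N and stays where it is left
- carriage_knob (a point): centre of the upright black grip knob at the end of the carriage's tongue: 17 mm diameter, from 17 mm below to 17 mm above this point; 59 mm above the table, 210 mm in front (-x) of the ram axis when out, 135 mm when home. The tongue below is 16 mm wide, its top 26 mm below this point. Free on all sides; pinch it from above or push it
- crank (a joint): crank angle, rad: 0 = rest stop (start, arm along the press's +x), growing clockwise seen from above, up to 9.8. The steep screw lowers the ram, and crank and sleeve with it, 14 mm a turn (2.23 mm a rad). A return spring turns it back towards 0 (0.7 N at the sleeve near rest, 0.12 N more per rad; friction about 0.4 N): let go away from rest, it flies back
- sleeve_mid (a point): point to pinch, from above, on the crank's upright black sleeve: 27 mm above its foot, 25 mm below its top. The sleeve is 19 mm in diameter (25 mm at the foot), 50 mm from the crank axis; this point is 235 mm above the table at rest. It spins freely on its pin, so a hand can go round with unchanged orientation; the rest of the crank lies 22 mm or more below this point
- sleeve: same sleeve; origin at the centre of its foot; turns freely about its z axis. Felt there, along the turning direction, beyond winding free (spring and friction): 1 N makes 22 N at the ram. Plug sliding: 1.2 to 1.8 N more. Plug home and bearing: the force climbs steeply; firm is 2.7 to 6.2 N more (60 to 140 N at the ram; aim for 4.5 N more); beyond 7.6 N (170 N) the filter cracks
- ram: round steel ram (22 mm) with a dark pressure foot (28 mm) screwed into it, moved by the crank. Origin on the press's axis, at table height with the crank at rest, sinking with the ram. How far the foot is screwed out varies by 3 mm either way and is not reported: at crank 0 its face is 93 mm +- 3 mm above the table, so the plug is home after about 7.0 rad, give or take 1.4 rad
- holder: loose steel filter holder: square foot 40 mm, round body 43 mm, 36 mm tall without its plug; it stands in the carriage's square nest (floor 34.5 mm above the table) and rides with it. Origin at the centre of its underside, z up. Not to be touched
- plug_top (a point): centre of the top face of the holder's plug (flange 39 mm diameter, 7 mm thick). The plug slides straight down into the holder; home, this point is 43 mm above the holder's origin (flange flat on the rim); it starts 5 to 9 mm higher
- vial_1: small capped glass vial, 22 mm diameter, 51 mm tall, standing beside the press on the robot's side: leave alone
- vial_3: small capped glass vial, 22 mm diameter, 51 mm tall, standing beside the press on the robot's side: leave alone
- reagent_bottle: amber bottle, 49 mm diameter, 94 mm tall, standing behind the press: leave alone
- wash_bottle: squeeze bottle with a bent spout, 66 mm body, 201 mm tall, at the back of the table: leave alone

How it is judged:
By the outcome, as a careful person would: the job done as asked, in the order asked, and still so for the second after the job is handed in, with the robot touching nothing.
It also fails if it takes over 72 s, if anything falls off the work surface, if the arm or the gripper's body presses on something with over 40 N, if the wrist force passes 120 N, or if a joint passes its speed limit or range.

## Robot

A 6-joint arm with a two-finger parallel gripper is mounted at the origin on a cart in front of the work surface, level with it; the furniture and walls round the work are solid. World frame = base frame: x ahead of the robot, y to its left, z up, the work surface at z = 0. Lengths are in mm, angles in rad, forces in N, time in s.
With the tool pointing down it reaches from about 275 to 825 mm from the base axis. Payload 4.9 kg.
Tool frame: the origin (TCP) lies at the very end of the fingers, on their centre line; the grasp point (between the pads) lies 19 mm behind it; z points along the fingers, y is the direction in which the jaws open and shut (so a half turn about z gives the same grasp; the last joint's range is limited). The gripper opens to 85 mm and grips with 20 to 120 N. Pads are 22 mm wide; open, the fingers measure 114 mm over their backs; the gripper's body (76 mm by 85 mm) begins 54 mm behind the grasp point. The pads swing forward as they close: fully open they stand 13 mm farther back than shut.
Start: joints at [-1.416, 0.326, -0.193, 1.052, 0, 1.437], TCP at [156.653, -527.237, 231.281] pointing down, gripper open.
Joint ranges: [-2.65, 2.65], [-0.97, 1.79], [-1.3, 1.35], [-1.93, 2.1], [-1.47, 1.37], [-3.14, 3.14]. Speed limits (rad/s): [2.57, 2.57, 3.14, 3.14, 3.14, 3.14].

## Interface

Orientations are given as [roll, pitch, yaw] about the fixed x, y, z axes, in that order (R = Rz(yaw) Ry(pitch) Rx(roll)).
In Python, from bench import bot, solve_ik, imaging gives the robot as it stands. Calls block until the motion is done:
- bot.move_ptp(position, orientation): joint-space move of the TCP to a pose.
- bot.movel(position, rot=None, max_speed=150, threshold=None): straight line of the TCP; rot=None keeps the orientation; max_speed is the mean speed in mm/s. With threshold (N) it stops when the force on the tool has changed by that much, and returns True; else False.
- bot.move_j(angles): joint-space move.
- bot.grip(opening, effort=None): opening from 0.0 (shut) to 1.0 (fully open); effort is the grip in N (None keeps the last); returns when the fingers have stopped.
- bot.dwell(seconds).
- solve_ik(position, orientation): joint angles nearest the present ones, or None.
- bot.get_state(): the state.
- imaging.capture(name): name is "scene" or "top" or "wrist"; returns the picture (384x512x3 uint8, blue, green, red); there is no depth.
- imaging.camera_model(name): a dict with "K" (3x3 intrinsics, pixels), "position" and "rotation" of the camera in the world. Camera axes: x right, y up, looking along -z (the intrinsics and any distortion apply to the point x, -y, -z); pixel columns grow to the right and rows downward; lengths in mm; the calibration is good to about 2 mm. A picture is of the moment at which its call begins: read the wrist's pose just before it. camera_model takes no time and is no camera call; for the wrist camera it gives the pose at the moment of the call.
A pose or a line that the arm cannot do raises bot.IKError and nothing moves.
- bot.sign_off(): hands the job in, once; it reports no verdict.
The state is a dict: "t": time; "qpos": joint angles; "joint_velocities": joint speeds; "effort": joint torques, N m; "tcp_pos": TCP position; "orientation": TCP orientation; "contact_force": force on the tool from outside, world axes, zero at the start; "wrist_torque": the same for the moment, N m; "opening": opening from 0.0 (shut) to 1.0 (fully open).
Only numpy, scipy, OpenCV 4.12 (cv2) and the standard library are available. Lean on these libraries where they do the work, as an engineer would, in place of code of your own. Each camera call takes 0.05 s, during which the arm holds its last target. There are 200 camera calls.

## Working session

There is one attempt and no reset: what is moved stays moved. The work goes in short steps, each a Python script; the robot and the scene stay as the last script left them, time stands still between calls to the robot, and variables do not carry over. Pictures are saved under pics/ and viewed, about 8 in all and at most 12, crops included, and the job is handed in when it is done.

```bash
mkdir -p pics; ls; python3 - <<'E'
from bench import bot, imaging
import cv2
for n in ("scene","top"):
    cv2.imwrite(f"pics/{n}0.png",imaging.capture(n)); m=imaging.camera_model(n); print(n,m)
print(bot.get_state())
E
```

```text
pics
scene {'K': array([[416.81128573,   0.        , 253.14768701],
       [  0.        , 416.81128573, 197.02914118],
       [  0.        ,   0.        ,   1.        ]]), 'position': array([241.89423925, 370.78872804, 728.06822   ]), 'rotation': array([ 0.84033665, -0.01047909, -2.44499094])}
top {'K': array([[383.57140669,   0.        , 254.92662805],
       [  0.        , 383.57140669, 186.80144234],
       [  0.        ,   0.        ,   1.        ]]), 'position': array([ 519.96758923, -130.80922952,  998.99342517]), 'rotation': array([ 0.1536756 , -0.03336431, -1.56157773])}
{'t': 0.1, 'qpos': array([-1.41619112e+00,  3.26877245e-01, -1.93480976e-01,  1.05201099e+00,
        2.38895104e-05,  1.43660334e+00]), 'joint_velocities': array([ 0.00225847, -0.00366989,  0.00249581, -0.00042093, -0.00036863,
        0.00026182]), 'effort': array([-2.96444938e-06, -4.44240153e+01,  2.63036960e+01,  7.91906845e-03,
       -1.98250086e-04,  6.22400393e-06]), 'tcp_pos': array([ 156.58057777, -526.69447982,  230.57717495]), 'orientation': array([-3.14003710e+00, -2.34112089e-04,  2.88797986e-01]), 'contact_force': array([ 0.89448016, -0.41348777,  0.28056471]), 'wrist_torque': array([-0.00057725,  0.00096089,  0.03919571]), 'opening': 0.9996452192531259}
```

View pics/scene0.png

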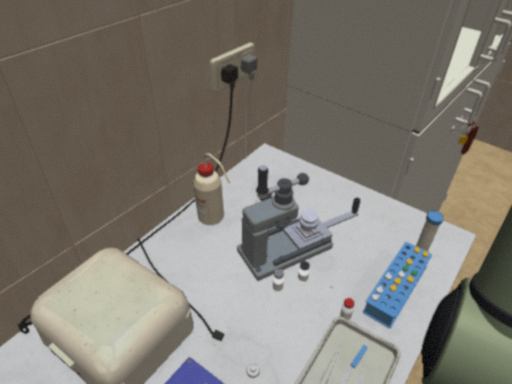

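View pics/top0.png

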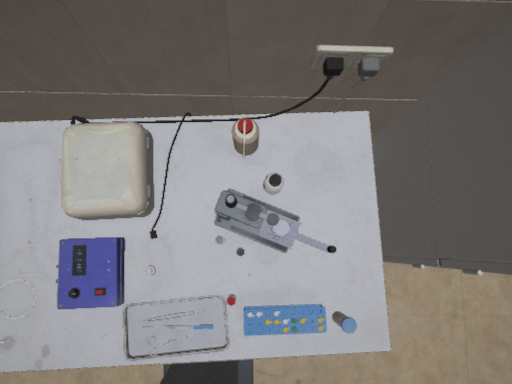

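The top view shows the press axis running from the knob at (332,249) to the sleeve at (231,201). The vials are near (220,240) and (240,252), the amber bottle near (274,182), and the wash bottle near (245,135). Next I'll measure the black blobs.

```bash
cat > h.py <<'E'
import numpy as np, cv2
from scipy.spatial.transform import Rotation as R
from bench import bot, imaging, solve_ik
def ray(m,uv):
    d=np.linalg.inv(m["K"])@np.array([uv[0],uv[1],1.]); d=np.array([d[0],-d[1],-d[2]])
    return R.from_euler('xyz',m["rotation"]).as_matrix()@d
def onz(m,uv,z):
    d=ray(m,uv); p=np.array(m["position"]); return p+d*(z-p[2])/d[2]
def proj(m,p):
    c=R.from_euler('xyz',m["rotation"]).as_matrix().T@(np.array(p)-m["position"]); q=m["K"]@np.array([c[0],-c[1],-c[2]]); return q[:2]/q[2]
def tri(m1,a,m2,b):
    d1,d2=ray(m1,a),ray(m2,b); p1,p2=np.array(m1["position"]),np.array(m2["position"])
    s=np.linalg.lstsq(np.c_[d1,-d2],p2-p1,rcond=None)[0]
    A,B=p1+s[0]*d1,p2+s[1]*d2; return (A+B)/2,np.linalg.norm(A-B)
def dark(im,box,t=45):
    x0,y0,x1,y1=box; m=(im[y0:y1,x0:x1].max(2)<t).astype(np.uint8)
    n,l,s,c=cv2.connectedComponentsWithStats(m)
    return [(s[i].tolist()[:2]+s[i].tolist()[2:],(c[i]+[x0,y0]).round(1).tolist()) for i in range(1,n) if s[i][4]>8]
E
python3 - <<'E'
from h import *
t=cv2.imread("pics/top0.png"); s=cv2.imread("pics/scene0.png")
print("top",dark(t,(210,180,350,265)))
print("scene",dark(s,(230,150,370,290)))
mt,ms=imaging.camera_model("top"),imaging.camera_model("scene")
print(onz(mt,(332,249.5),76),onz(mt,(231,201),260))
print(tri(mt,(332,249.5),ms,(356.5,200)))
a=cv2.resize(t[175:275,205:345],None,fx=5,fy=5,interpolation=cv2.INTER_CUBIC)
b=cv2.resize(s[160:260,230:370],None,fx=5,fy=5,interpolation=cv2.INTER_CUBIC)
cv2.imwrite("pics/c1.png",a);cv2.imwrite("pics/c2.png",b)
E
```

```text
top [([16, 18, 11, 10, 38], [231.5, 203.7]), ([118, 67, 4, 5, 16], [329.3, 248.9])]
scene [([28, 22, 9, 21, 107], [262.0, 182.0]), ([123, 52, 5, 9, 27], [355.1, 205.9])]
[ 514.18823856 -346.14302334   76.        ] [ 606.24723461 -108.34233449  260.        ]
(array([ 514.98031319, -346.84185764,   71.16854303]), np.float64(1.8430697365272997))
```

View pics/c1.png

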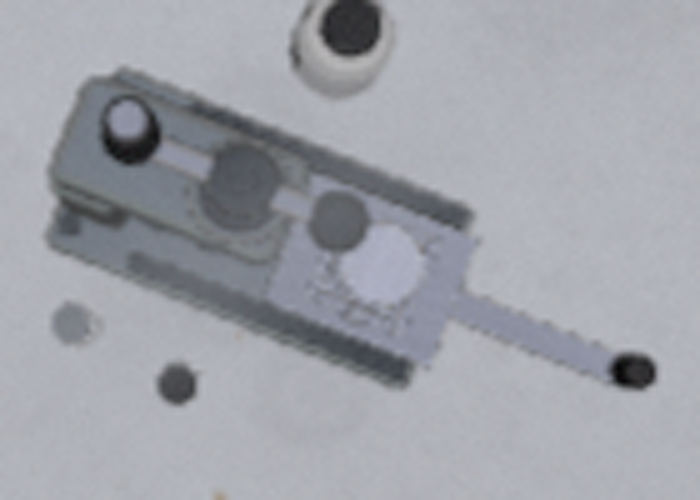

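View pics/c2.png

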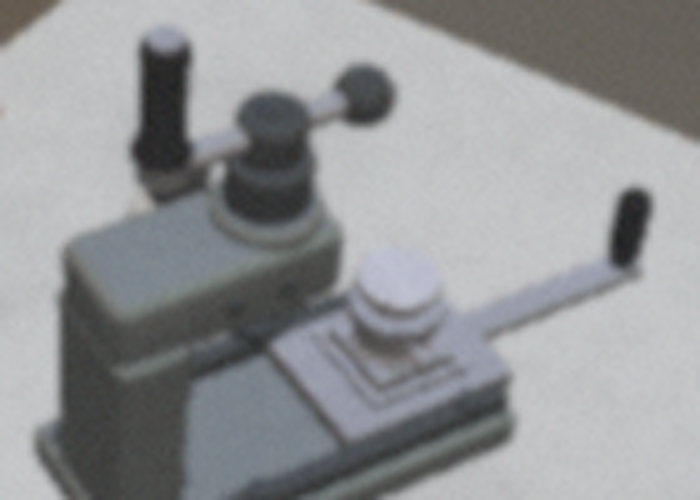

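```bash
python3 - <<'E'
from h import *
mt,ms=imaging.camera_model("top"),imaging.camera_model("scene")
c1=lambda u,v:(205+(u+.5)/5-.5,175+(v+.5)/5-.5)
c2=lambda u,v:(230+(u+.5)/5-.5,160+(v+.5)/5-.5)
for n,a,b,z in (("sleeve top",(128,118),(168,42),260),("hub top",(241,175),(273,110),None),("plug top",(384,262),(400,272),None),("ball",(339,222),(365,95),None),("knob mid",(634,373),(630,228),59)):
    print(n,*tri(mt,c1(*a),ms,c2(*b)), onz(mt,c1(*a),z) if z else "")
print(onz(mt,c1(635,368),76), [onz(mt,c1(*q),t) for q,t in (((75,325),51),((177,383),51),((350,25),94))])
E
```

```text
sleeve top [ 611.49877765 -106.84942565  259.08571388] 0.7002270875483947 [ 611.68450283 -106.69245096  260.        ]
hub top [ 594.38567109 -152.54622135  207.27385371] 1.612613480168877 
plug top [ 566.46319032 -223.84979079   83.64988007] 0.8741876033076901 
ball [ 576.9254254  -193.41379478  198.55804904] 0.45179197618565825 
knob mid [ 515.46562218 -349.90305231   51.99988386] 1.6004798599650134 [ 514.79012858 -348.65255491   59.        ]
[ 517.25083908 -345.24568667   76.        ] [array([535.431665  , -75.96561487,  51.        ]), array([ 507.9261065 , -126.18224078,   51.        ]), array([ 678.66715205, -206.79737568,   94.        ])]
```

The points agree with the given sizes. The knob-to-sleeve distance is 259 mm (260 expected), and the hub and plug lie on the line at the right distances. The press yaw is about 1.193 rad. Next I'll go above the knob and take a close look.

```bash
cat >> h.py <<'E'
K0=np.array([516,-347.3]); S0=np.array([611.5,-106.8]); 
U=(S0-K0)/np.linalg.norm(S0-K0); PSI=np.arctan2(U[1],U[0]); PI=np.pi
E
python3 - <<'E'
from h import *
for yaw in (PSI,PSI-PI,PSI-PI/2,PSI+PI/2):
  for p in ([*K0,45],[*K0,200],[*(K0+75*U),45],[*S0,220]):
    q=solve_ik(p,[PI,0,yaw]); print(round(yaw,2),p[2],None if q is None else np.round(q,2))
bot.move_ptp([*K0,200],[PI,0,PSI if solve_ik([*K0,200],[PI,0,PSI]) is not None else PSI-PI])
m=imaging.camera_model("wrist"); im=imaging.capture("wrist"); cv2.imwrite("pics/w1.png",im)
print(m["position"],m["rotation"],proj(m,[*K0,76]),proj(m,[*K0,59]), bot.get_state()["tcp_pos"],bot.get_state()["t"])
E
```

```text
1.19 45 [-0.71  0.63 -0.22  0.72  0.    1.24]
1.19 200 [-0.71  0.48 -0.04  1.05  0.    1.24]
1.19 45 [-0.59  0.61 -0.25  0.71  0.    1.36]
1.19 220 [-0.29  0.47 -0.01  1.09  0.    1.66]
-1.95 45 [-0.71  0.63 -0.22  0.72  0.   -1.9 ]
-1.95 200 [-0.71  0.48 -0.04  1.05  0.   -1.9 ]
-1.95 45 [-0.59  0.61 -0.25  0.71  0.   -1.79]
-1.95 220 [-0.29  0.47 -0.01  1.09  0.   -1.48]
-0.38 45 [-0.71  0.63 -0.22  0.72  0.    2.81]
-0.38 200 [-0.71  0.48 -0.04  1.05  0.    2.81]
-0.38 45 [-0.59  0.61 -0.25  0.71  0.    2.93]
-0.38 220 [-0.29  0.47 -0.01  1.09  0.   -3.06]
2.76 45 [-0.71  0.63 -0.22  0.72  0.   -0.33]
2.76 200 [-0.71  0.48 -0.04  1.05  0.   -0.33]
2.76 45 [-0.59  0.61 -0.25  0.71  0.   -0.21]
2.76 220 [-0.29  0.47 -0.01  1.09  0.    0.09]
[ 545.08827227 -275.16762139  343.35141715] [-3.13050007e-01  1.77676270e-06 -3.78593690e-01] [254.61454012 182.60975781] [254.63698221 177.61483334] [ 515.16897451 -348.45300569  200.20588968] 1.6417
```

View pics/w1.png

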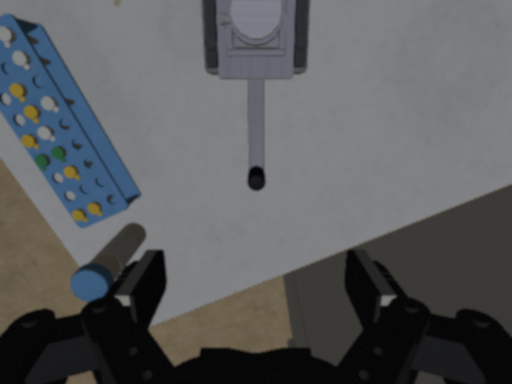

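The wrist view shows the knob's top at about (257,182) against a predicted (254.6,182.6). The tongue is vertical in the image, so the yaw is right, and the jaws are clear of the tube. I'll correct by about 1.7 mm, grasp and slide.

```bash
python3 - <<'E'
from h import *
R_=[PI,0,PSI]
k=K0+1.7*np.array([.93,-.37])
def st(n):
    s=bot.get_state(); print(n,round(s["t"],2),s["tcp_pos"].round(1),s["contact_force"].round(1),round(s["opening"],3))
bot.grip(.5)
bot.movel([*k,47],max_speed=150); st("down")
bot.grip(0,40); st("grip")
print(bot.movel([*(k+70*U),47],max_speed=60,threshold=15)); st("70")
p=bot.get_state()["tcp_pos"]
print(bot.movel([*(k+82*U),47],max_speed=20,threshold=8)); st("home")
bot.dwell(.2); st("hold"); print((bot.get_state()["tcp_pos"][:2]-k)@U)
E
```

```text
down 3.3 [ 518.2 -348.4   48. ] [ 0.3 -0.4  0.2] 0.499
grip 3.66 [ 516.6 -347.8   48.1] [-3.6  1.5  6.5] 0.181
False
70 4.97 [ 542.3 -282.4   48.1] [-4.8  2.   7.3] 0.182
True
home 5.4 [ 543.9 -278.    48.2] [-0.9 -1.2  4.9] 0.181
hold 5.6 [ 543.9 -278.    48.1] [-0.8 -0.5  6.6] 0.18
74.67849889008137
```

```bash
python3 - <<'E'
from h import *
R_=[PI,0,PSI]
k=np.array([516.6,-347.8])
def st(n):
    s=bot.get_state(); print(n,round(s["t"],2),s["tcp_pos"].round(1),s["contact_force"].round(1),round(s["opening"],3),((s["tcp_pos"][:2]-k)@U).round(2))
print(bot.movel([*(k+86*U),47.5],max_speed=20,threshold=15)); st("push"); bot.dwell(.3); st("hold")
bot.grip(.5); st("open")
p=bot.get_state()["tcp_pos"]
bot.movel([p[0],p[1],285],max_speed=200)
bot.move_ptp([*S0,300],R_); st("over")
m=imaging.camera_model("wrist"); im=imaging.capture("wrist"); cv2.imwrite("pics/w2.png",im)
cv2.imwrite("pics/t2.png",imaging.capture("top"))
print(proj(m,[*S0,260]),proj(m,[*(S0-50*U),207]))
E
```

```text
True
push 5.94 [ 543.8 -278.1   48.2] [-1.  -1.8  3.3] 0.183 74.81
hold 6.24 [ 543.8 -278.1   48.1] [-1.  -0.8  6. ] 0.184 74.82
open 6.62 [ 543.  -277.3   47. ] [0.7 0.4 1. ] 0.5 75.27
over 8.72 [ 611.1 -107.5  299.4] [-0.1 -0.3 -0.2] 0.499 258.23
[254.16038992 220.1926397 ] [254.37343512 249.78093606]
```

View pics/w2.png

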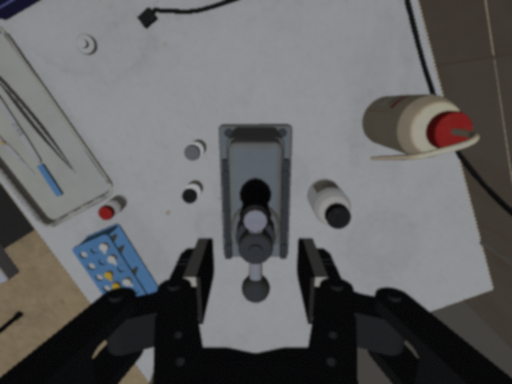

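The sleeve top is at (256,219) against a predicted (254,220), which is under 1 mm off. The carriage stopped twice at about 74.8 mm. I'll grasp the sleeve and wind the first, safe part (below 5.6 rad).

```bash
cat >> h.py <<'E'
C=S0-50*U; ZT=219.
def cmd(th,sp=45,z=ZT):
    a=PSI-th; bot.movel([C[0]+50*np.cos(a),C[1]+50*np.sin(a),z-2.23*th],max_speed=sp)
def read(th,n=1):
    F=[]; 
    for i in range(n):
        if i: bot.dwell(.03)
        s=bot.get_state(); F.append(s["contact_force"])
    F=np.mean(F,0); d=s["tcp_pos"][:2]-C; 
    act=th+(((PSI-np.arctan2(d[1],d[0]))-th+PI)%(2*PI)-PI); a=PSI-act
    f=-(F[0]*np.sin(a)-F[1]*np.cos(a)); r=F[0]*np.cos(a)+F[1]*np.sin(a)
    return dict(t=round(s["t"],2),cmd=round(th,3),th=round(act,3),f=round(f,2),rad=round(r,2),fz=round(F[2],2),R=round(np.hypot(*d),1),z=round(s["tcp_pos"][2],1),op=round(s["opening"],3))
E
python3 - <<'E'
from h import *
bot.movel([*S0,ZT],max_speed=120); print(read(0,3))
bot.grip(0,50); print(read(0,5))
th=0
while th<4.5:
    th+=.15; cmd(th); r=read(th,2); print(*r.values())
    if r["f"]>5: print("STOP"); break
E
```

```text
{'t': 9.72, 'cmd': 0, 'th': np.float64(0.015), 'f': np.float64(0.23), 'rad': np.float64(0.19), 'fz': np.float64(0.29), 'R': np.float64(49.9), 'z': np.float64(220.1), 'op': 0.499}
{'t': 10.18, 'cmd': 0, 'th': np.float64(0.011), 'f': np.float64(-0.16), 'rad': np.float64(-0.41), 'fz': np.float64(5.18), 'R': np.float64(50.1), 'z': np.float64(220.0), 'op': 0.208}
10.53 0.15 0.168 -0.56 -0.26 5.43 50.1 219.6 0.209
10.88 0.3 0.318 -0.43 -0.67 5.6 50.1 219.3 0.215
11.23 0.45 0.468 -0.78 -0.7 5.42 50.0 219.0 0.212
11.58 0.6 0.616 -0.94 -0.93 4.95 50.1 218.6 0.214
11.93 0.75 0.765 -1.35 -1.04 5.65 50.1 218.3 0.213
12.28 0.9 0.914 -0.55 -1.41 6.08 50.0 217.9 0.214
12.63 1.05 1.062 -0.35 -2.2 6.12 50.0 217.6 0.214
12.98 1.2 1.21 -0.41 -2.1 6.28 50.0 217.2 0.212
13.33 1.35 1.358 -0.49 -1.81 6.64 50.0 216.9 0.212
13.68 1.5 1.505 -0.32 -1.32 6.2 50.0 216.6 0.213
14.03 1.65 1.653 0.04 -1.36 6.79 50.0 216.3 0.216
14.38 1.8 1.801 -0.4 -1.99 6.35 50.0 215.9 0.212
14.73 1.95 1.949 -0.82 -1.43 6.18 50.0 215.6 0.212
15.08 2.1 2.097 -0.44 -2.04 5.63 50.0 215.3 0.217
15.43 2.25 2.246 -0.33 -1.4 6.1 50.0 215.0 0.212
15.78 2.4 2.394 0.01 -1.45 6.28 50.0 214.6 0.209
16.13 2.55 2.534 1.14 -1.47 4.64 50.0 214.3 0.213
16.48 2.7 2.681 0.71 -0.36 5.71 49.9 214.0 0.212
16.83 2.85 2.83 1.09 -0.34 5.59 50.0 213.7 0.217
17.18 3.0 2.979 0.8 -0.56 5.41 50.0 213.4 0.216
17.53 3.15 3.128 1.62 0.11 5.61 50.0 213.1 0.214
17.88 3.3 3.278 1.53 -0.18 5.68 50.0 212.7 0.213
18.23 3.45 3.428 1.23 0.68 5.47 50.0 212.4 0.215
18.58 3.6 3.578 1.41 0.63 5.28 49.9 212.0 0.214
18.93 3.75 3.729 1.23 0.98 6.03 49.9 211.7 0.212
19.28 3.9 3.88 0.84 1.69 5.87 50.0 211.4 0.214
19.63 4.05 4.032 0.84 1.92 7.18 49.9 211.0 0.213
19.98 4.2 4.184 1.51 2.57 7.17 49.9 210.7 0.215
20.33 4.35 4.336 1.41 2.37 7.76 50.0 210.3 0.214
20.68 4.5 4.49 1.67 2.76 8.97 50.0 210.0 0.212
```

The force jumped by about 1.5 N at θ≈2.5, which is the plug being met. My baseline reads about 1.7 N below the nominal figures: I read at standstill, and I'm pushing down about 6–9 N, which helps the steep screw. So I'll judge by increments over this baseline, take off the downward load, and creep from 5.4 rad.

```bash
python3 - <<'E'
from h import *
Z=ZT+1.5; th=4.5
while th<5.39:
    th+=.1; cmd(th,45,Z); r=read(th,3); print(*r.values())
    if r["f"]>3.5: print("STOP"); raise SystemExit
while th<6.9:
    th+=.025; cmd(th,30,Z); r=read(th,3); print(*r.values())
    if r["f"]>2.6: break
E
```

```text
21.02 4.6 4.599 2.19 -1.33 -1.53 50.0 209.9 0.212
21.34 4.7 4.703 2.29 -2.26 -4.56 50.1 209.6 0.211
21.67 4.8 4.801 2.1 -3.47 -6.12 50.1 209.4 0.219
21.99 4.9 4.898 1.81 -3.14 -7.92 50.1 209.3 0.212
22.32 5.0 4.997 1.67 -3.67 -8.97 50.1 209.0 0.216
22.64 5.1 5.095 2.44 -4.21 -10.32 50.1 208.8 0.211
22.97 5.2 5.194 2.4 -4.66 -11.52 50.2 208.6 0.215
23.29 5.3 5.293 2.61 -4.85 -11.74 50.2 208.4 0.214
23.62 5.4 5.392 2.38 -4.2 -12.34 50.2 208.2 0.209
23.93 5.425 5.414 3.07 -4.3 -12.58 50.1 208.2 0.216
```

```bash
python3 - <<'E'
from h import *
Z=ZT+.7; th=5.425
while th<7.2:
    fine = 'f0' in dir() and f0>2.6
    th+=.012 if fine else .025
    cmd(th,30,Z); r=read(th,3 if not fine else 5); f0=r["f"]+.0446*r["fz"]; b=-.17+.12*(r["th"]-1.7)
    print(*[r[k] for k in("t","cmd","th","f","rad","fz")],"ex",round(f0-b,2))
    if f0-b>3.9: break
E
```

```text
24.25 5.45 5.451 2.65 -2.53 -6.71 ex 2.07
24.57 5.475 5.48 2.71 -1.54 -3.72 ex 2.26
24.88 5.5 5.508 3.1 -0.74 -1.67 ex 2.74
25.27 5.512 5.518 2.22 0.32 0.79 ex 1.97
25.58 5.537 5.544 2.07 0.94 2.93 ex 1.91
25.9 5.562 5.569 2.14 1.51 5.08 ex 2.07
26.22 5.587 5.593 2.53 1.63 5.01 ex 2.46
26.6 5.599 5.604 2.21 1.23 5.38 ex 2.15
26.92 5.624 5.63 2.15 1.41 5.13 ex 2.08
27.23 5.649 5.656 1.94 1.17 5.57 ex 1.88
27.55 5.674 5.681 2.4 1.24 5.3 ex 2.33
27.93 5.686 5.692 2.0 1.05 5.31 ex 1.93
28.25 5.711 5.718 2.13 1.6 5.38 ex 2.06
28.57 5.736 5.743 1.44 0.68 5.07 ex 1.35
28.88 5.761 5.769 2.1 1.02 5.11 ex 2.01
29.2 5.786 5.794 2.44 1.17 5.27 ex 2.35
29.58 5.798 5.804 2.24 1.09 5.01 ex 2.14
29.9 5.823 5.831 2.07 0.85 4.77 ex 1.96
30.22 5.848 5.856 2.05 0.61 4.81 ex 1.94
30.53 5.873 5.881 2.22 0.7 5.17 ex 2.12
30.85 5.898 5.906 1.76 0.93 5.21 ex 1.66
31.17 5.923 5.931 1.81 0.68 4.82 ex 1.69
31.48 5.948 5.956 2.52 0.38 4.91 ex 2.4
31.87 5.96 5.967 2.21 0.64 5.04 ex 2.09
32.18 5.985 5.993 1.97 -0.21 5.36 ex 1.86
32.5 6.01 6.018 1.99 0.67 5.13 ex 1.87
32.82 6.035 6.043 1.78 0.47 4.93 ex 1.65
33.13 
[... 322 characters left out ...]
73 6.247 6.253 2.42 -0.24 5.23 ex 2.28
36.12 6.259 6.264 2.54 -0.35 5.38 ex 2.4
36.5 6.271 6.275 2.51 -0.46 5.34 ex 2.37
36.88 6.283 6.287 2.7 -0.35 5.76 ex 2.58
37.27 6.295 6.298 2.76 -0.52 5.24 ex 2.61
37.65 6.307 6.309 2.52 -0.64 5.68 ex 2.39
38.03 6.319 6.32 3.4 -0.77 6.27 ex 3.3
38.42 6.331 6.332 2.94 -0.93 5.92 ex 2.82
38.8 6.343 6.343 3.19 -0.91 6.08 ex 3.07
39.18 6.355 6.355 3.28 -0.64 6.08 ex 3.16
39.57 6.367 6.367 3.69 -0.76 5.72 ex 3.56
39.95 6.379 6.378 3.16 -0.48 5.92 ex 3.03
40.33 6.391 6.389 2.91 -0.7 5.74 ex 2.77
40.72 6.403 6.401 3.34 -0.92 6.13 ex 3.22
41.1 6.415 6.412 3.58 -1.14 6.27 ex 3.46
41.48 6.427 6.423 3.8 -1.12 6.46 ex 3.69
41.87 6.439 6.435 4.05 -0.73 6.52 ex 3.94
```

```bash
python3 - <<'E'
from h import *
Z=ZT+.5; th=6.439; e=[]
while th<6.6:
    th+=.018
    cmd(th,30,Z); r=read(th,5); f0=r["f"]+.0446*r["fz"]; b=-.17+.12*(r["th"]-1.7); e.append(f0-b)
    print(*[r[k] for k in("t","cmd","th","f","rad","fz")],"ex",round(f0-b,2))
    if e[-1]>5.3 or (len(e)>1 and np.mean(e[-2:])>4.8): break
bot.dwell(.8); r=read(th,6); print(*r.values())
E
```

```text
42.25 6.457 6.457 3.27 -1.28 6.84 ex 3.17
42.63 6.475 6.473 3.29 -1.37 6.99 ex 3.2
43.02 6.493 6.491 3.94 -1.54 7.29 ex 3.86
43.4 6.511 6.507 3.9 -1.14 7.06 ex 3.81
43.78 6.529 6.525 3.98 -1.44 7.7 ex 3.91
44.17 6.547 6.541 4.13 -1.59 7.88 ex 4.07
44.55 6.565 6.559 4.4 -2.01 7.22 ex 4.31
44.93 6.583 6.576 4.14 -1.6 7.81 ex 4.07
45.32 6.601 6.593 4.41 -1.86 7.68 ex 4.34
46.28 6.601 6.594 4.65 -1.61 7.83 50.1 205.4 0.211
```

The plug is home: the force was flat up to about 6.21 rad, then rose to roughly 4–4.7 N over free winding (about 95 N at the ram), and I've held it there. Now I'll wind back while keeping hold.

```bash
python3 - <<'E'
from h import *
Z=ZT+.3
for i,th in enumerate(np.linspace(6.601,0,31)[1:]):
    cmd(th,70,Z)
    if i%5==4: r=read(th); print(*r.values())
for th in (-.02,-.04):
    cmd(th,30,Z); r=read(th,3); print(*r.values())
    if r["f"]<-3.5: break
E
```

```text
47.83 5.501 5.512 -0.17 1.49 6.61 50.0 207.7 0.211
49.37 4.401 4.383 0.14 4.72 8.21 49.9 210.2 0.217
50.91 3.3 3.266 0.24 1.17 6.57 49.9 212.7 0.215
52.45 2.2 2.173 0.95 -2.62 7.01 50.0 215.1 0.213
53.99 1.1 1.095 1.33 -3.56 7.83 50.1 217.5 0.215
55.53 0.0 0.012 -0.42 -0.32 4.63 50.1 220.0 0.21
55.85 -0.02 -0.001 0.48 -0.91 5.84 50.1 220.0 0.215
56.17 -0.04 -0.011 -3.54 -0.36 4.36 50.1 220.0 0.216
```

The rest stop is felt: -3.5 N with the motion blocked. I'll release, retreat straight up and check.

```bash
python3 - <<'E'
from h import *
bot.grip(.5); p=bot.get_state()["tcp_pos"]; bot.movel([*S0,300],max_speed=200); 
m=imaging.camera_model("wrist"); w=imaging.capture("wrist")
bot.movel([S0[0]-150,S0[1]-150,320],max_speed=250); t=imaging.capture("top"); s=imaging.capture("scene")
w2=cv2.imread("pics/w2.png")
c=cv2.resize(s[150:290,220:380],None,fx=3.2,fy=3.2,interpolation=cv2.INTER_CUBIC)
cv2.imwrite("pics/fin.png",np.hstack([cv2.resize(w[100:320,150:370],(448,448))[:,100:380],c]))
print(bot.get_state()["t"],bot.get_state()["contact_force"],proj(m,[*S0,260]))
E
```

```text
58.225 [ 0.69104454  0.36255486 -0.14820897] [254.30703081 221.37805212]
```

View pics/fin.png

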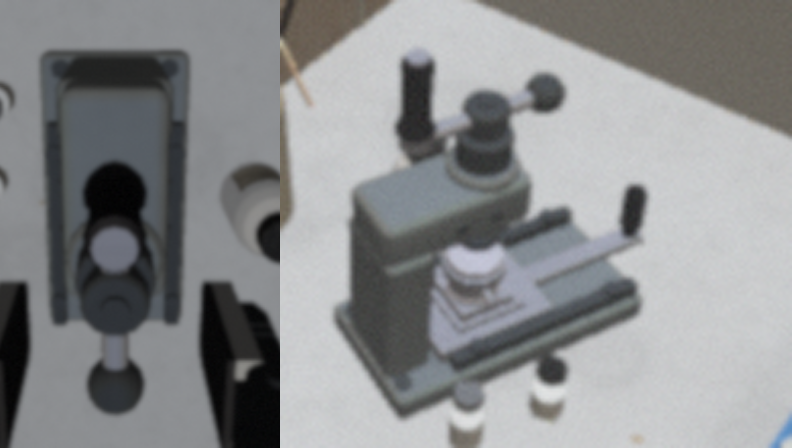

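The crank is back at rest, the carriage is in and the vials are upright. One more check that the plug is seated: I'll overlay the flange rim at home height (77.5 mm, green) and at its start height (86 mm, red).

```bash
python3 - <<'E'
from h import *
s=imaging.capture("scene"); m=imaging.camera_model("scene"); x,y,k=260,190,8
c=cv2.resize(s[y:y+70,x:x+90],None,fx=k,fy=k,interpolation=cv2.INTER_CUBIC); d=c.copy()
for z,col in ((77.5,(0,255,0)),(86,(0,0,255))):
    pts=[((proj(m,[C[0]+19.5*np.cos(a),C[1]+19.5*np.sin(a),z])-[x,y]+.5)*k) for a in np.linspace(0,2*PI,60)]
    cv2.polylines(c,[np.int32(pts)],True,col,1)
cv2.imwrite("pics/plug.png",c)
E
```

```text
(no output)
```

View pics/plug.png

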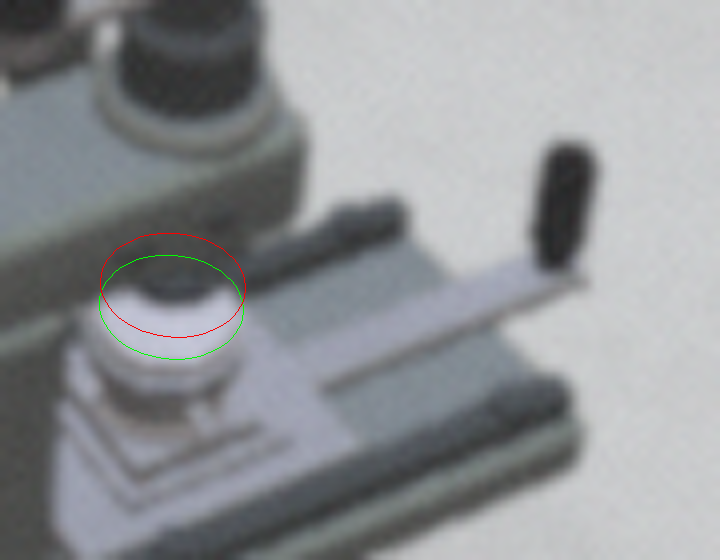

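The flange's top edge follows the green (home) rim, so the plug is down.

```bash
python3 -c "
from bench import bot
print(bot.get_state()['t']); bot.sign_off()"
```

```text
58.275
the job is handed in; nothing more can be done
```

The job is done and handed in at 58.3 s of the 72 s allowed; sign-off reports no verdict.

- **Carriage:** I pinched the knob and slid it in. It stopped twice at about 74.8 mm (75 mm is fully home). The last picture shows it still in.
- **Winding:** I kept hold of the sleeve throughout. The plug was met at about 2.5 rad and began to bear at about 6.2 rad. I wound on to 6.59 rad.
- **Pressing:** I held there for about a second at roughly 4.0–4.7 N more than free winding, about 95 N at the ram.
- **Winding back:** I let go only after feeling the rest stop (-3.5 N, no further motion).

**Last checks:** The final picture shows the crank at rest, and the flange's top edge matches the home height, not the raised one. The two vials next to the press are upright. I did not look closely at the wash bottle or compare pictures of the bench before and after.

**What disagreed:**
- **Force baseline:** Free-winding forces read about 1.7 N below the stated figures. The causes I assumed are readings taken at standstill and a 5–9 N downward push from the hand. I therefore judged the press by the rise over that measured baseline, which leaves about 0.5 N of uncertainty.
- **Vertical pull:** For about 3 s, mid-winding, a height correction that was too large pulled up on the sleeve with about 12 N. I then corrected it.

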